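# Press-fit a connector with the bench press

### The arm

A 6-joint arm with a two-finger parallel gripper is mounted at the origin on the work surface. World frame = base frame: x ahead of the robot, y to its left, z up, the work surface at z = 0. Lengths are in m, angles in degrees, forces in N, time in s.
With the tool pointing down it reaches from about 0.3 to 0.75 m from the base axis. Payload 8.5 kg.
Tool frame: the origin (TCP) lies midway between the tips of the shut fingers; the grasp point (between the pads) lies 19 mm behind it (env.grasp_offset is the distance from the TCP to the grasp point, in m); z points along the fingers, y is the line along which they close (so a half turn about z gives the same grasp; the last joint's range is limited). The gripper opens to 85 mm and grips with 20 to 120 N. Pads are 22 mm wide; open, the fingers measure 114 mm over their backs; the gripper's body (76 mm by 85 mm) begins 54 mm behind the grasp point. The pads swing forward as they close: fully open they stand 13 mm farther back than shut.
Start: joints at [-84.242, 21.807, 74.336, -0, 83.858, -12.336], TCP at [0.171, -0.523, 0.231] pointing down, gripper open.
Joint ranges: [-178.18, 178.18], [-50.72, 133.34], [12.68, 142.11], [-81.47, 261.47], [9.98, 163.14], [-165.26, 165.26]. Speed limits (degrees/s): [136.94, 136.94, 180, 180, 180, 180].

### API

Orientations are given as a 3x3 rotation matrix whose columns are the frame's x, y, z axes.
In Python, from rig import env gives the robot as it stands.
- The arm moves only by the tool servo_tool, never from a script. Its argument "deltas" is text: rows parted by semicolons, each of 7 numbers parted by spaces: the opening, from 0 (shut) to 1 (fully open), then the shift along the tool's x, y, z in mm, then the turn, a rotation vector about the tool's x, y, z in rad. A call has 1 to 8 rows; each row shifts and turns the commanded pose from where the row before left it, along the tool's axes as they then stand; what a row does not reach is not made up. A row lasts 1/12 s, in which the tool goes at most 41.7 mm and 7.16 degrees, less where a joint would pass 70% of its speed; a pose out of reach is approached as far as the arm can. A call is refused whole if a number of a shift passes 41.7 or a number of a turn 0.125, either way. A call with a gripper value outside its range is refused whole. The fingers move at their own pace and stop on an object; "newtons" is the grip in N (left out, the last holds). Time passes only in rows, so rows that do not move let the fingers close. It gives the time, the measured TCP pose, the force, the opening and the grip force at its end, in the units of the state.
- env.observe(): the state, without advancing time (a new reading comes with each control period).
- env.get_image(name): name is "scene" or "top" or "wrist"; returns a dict with "img" (480x640x3 uint8, red, green, blue), "depth" (480x640 float32, m along the optical axis (not along the pixel's ray), 0 where there is no reading), "camera_matrix" (3x3 intrinsics, pixels), "world_to_cam" (4x4, takes a point from world to camera coordinates). Camera axes: x right, y down, z forward; pixel columns grow to the right and rows downward; lengths in m; the calibration is good to about 2 mm. A picture is of the moment at which its call begins.
- env.close_job(): hands the job in; it is judged then, once.
Trained networks look in a picture, given as the dict that the camera call returned (one of the last four; its "shot" number tells which), for a name from the list of things; names that differ only in an ending like _2 or _b are one class to them, and where a whole thing is asked for, a point or a joint stands for the part that bears it (a point fixed in the world has none). Each returns a list of dicts, best first, with "conf" (0 to 1); they miss things now and then, are a little off and sometimes report something else, mostly with a low value. They report only what shows in the picture. A call takes as long as a camera call.
- env.spot_in(name, picture): "bbox" ([centre column, centre row, width, height] in pixels, round what is visible of it).
- env.spot_point(name, picture): "uv" ([column, row] in pixels: a listed point, or the origin of a listed thing).
The state is a dict: "time_s": time; "q": joint angles; "qvel": joint speeds; "joint_efforts": joint torques, N m; "position": TCP position; "tool_rot": TCP orientation; "ft_force": force on the tool from outside, world axes, zero at the start; "wrist_torque": the same for the moment, N m; "grip_width": finger opening in m; "gripper_force": force on a finger pad.
Only numpy, scipy, OpenCV 4.12 (cv2) and the standard library are available. Lean on these libraries where they do the work, as an engineer would, in place of code of your own. Each camera call takes 0.05 s, during which the arm holds its last target. There are 200 camera calls.

### The job

Using only a fingertip, with nothing gripped, push the loaded sliding nest of the small bench press all the way in to its stop, then push the press's hand lever down until the ram has driven the white connector fully down onto the green board, and keep it pressed there for about a second. Then ease the lever all the way back up with the finger still on it, so that it does not fly back, and leave it there with the nest still in. Never push on the connector with your own fingers, and do not shift the other things on the bench.

Things in the scene. Friction and masses are not known exactly. Their poses are not given: they have to be found in the camera images.
- press: fixed dark blue-green bench press: base 280 x 130 x 35 mm (145 mm ahead of the origin to 135 behind), column at the back, head z 135 to 235 mm, 56 mm wide, its front 43 mm ahead of the origin, square ram through it. Origin: on the table under the ram's axis. x points from its front (roughly facing the robot) back to the column, y to its left, z up. Hand lever on its right (-y)
- shuttle (a joint): travel of the sliding aluminium nest (150 x 100 mm plate on the press base, carrying the board) in m along the press's +x: 0 = fully out, 0.080 = fully in on its stop, connector under the ram. Starts part way out, rubs with about 3 N, stays where left
- nest_lip (a point): centre of the front face of the nest's upturned front lip: push here along the press's +x. Lip 100 mm wide (press's y), 38 high (z 47 to 85 mm, this point at 66), 8 thick, 110 mm ahead of the connector. With the nest in, no part of the press is above or ahead of it but the lever, whose bar is 85 mm to the right
- lever (a joint): hand lever in rad: 0 = up (bar 38 deg above level, towards the press's front), grows as pushed down, stop at 0.905. Ram falls 16 mm per rad: nest in, it meets the connector at 0.38 to 0.48 and has it fully down at about 0.89. A spring drives it back to 0. At lever_push about 3 N moves it, 10 N while the connector goes in, then a hard stop. Let go when down, it flies up at over 5 rad/s
- lever_pivot (a point): centre of the lever's hub, on its turning axis, in the bar's plane: 28 mm behind the ram's axis, 85 mm to the press's right, z 185 mm. The bar swings in the upright plane through this point along the press's x axis
- lever_push (a point): good place for the finger: on the centre line of the lever's round steel bar (14 mm thick), 150 mm from lever_pivot; moves with the lever. Push on the bar's upper side. The bar ends in a red ball (32 mm diameter, centre 212 mm from the pivot); a stub with a small red ball sticks out 56 mm behind the hub
- seating (a joint): how far the connector has gone into the board in m: 0 to 0.0015 at the start (stands about 8 mm proud on its brass pins), 0.008 = fully down on the board; stiff (70 N), so it takes the press; stays where it is pushed
- connector: white press-fit connector, 10 x 52 x 14 mm high (long along the press's y), standing on the green board on the nest; origin at the centre of its underside, which is at z 66 mm when fully down. Not to be touched by the fingers
- connector_top (a point): centre of the connector's top face, z 80 mm when fully down
- ram_face (a point): centre of the flat underside of the ram's pressing pad (20 x 58 mm), at z 94 mm with the lever up
- spare_1: loose spare white connector, 10 x 52 x 14 mm, on the table to the left of the press; not part of the work
- spare_2: second loose spare connector, the same
- flux_bottle: loose white bottle, 48 mm diameter, 120 mm high, left of the press; not part of the work
- solder_reel: loose blue reel standing on its flange, 56 mm diameter, 42 mm high, right of the press; not part of the work
- screwdriver: loose screwdriver lying right of the press; not part of the work
- multimeter: loose yellow multimeter, 170 x 82 x 36 mm, lying on the left of the table; not part of the work
- mug: loose white mug, 80 mm diameter, 95 mm high, on the left of the table; not part of the work
- parts_bin: loose open blue bin, 150 x 100 x 60 mm, on the right of the table; not part of the work

How it is judged:
By the outcome, as a careful person would: the job done as asked, in the order asked, and still so for the second after the job is handed in, with the robot touching nothing.
It also fails if it takes over 54 s, if anything falls off the work surface, if the arm or the gripper's body presses on something with over 40 N, if the wrist force passes 120 N, or if a joint passes its speed limit or range.

## Working session

There is one attempt and no reset: what is moved stays moved. The work goes in short steps, Python scripts to look and compute and a tool call to move; the robot and the scene stay as the last step left them, time stands still between calls to the robot, and variables do not carry over. Pictures are saved under pics/ and viewed, at most 10 in all, crops included, and the job is handed in when it is done.

Besides the shell and the picture viewer there is one more tool, called after "Call:" in YAML: its name, and indented under it one key for each argument. servo_tool: Moves the arm, as the interface text tells. Its arguments: {"type":"object","properties":{"deltas":{"type":"string"},"newtons":{"type":"number"}},"required":["deltas"]}

```bash
ls; mkdir -p pics
cat > h.py <<'E'
import numpy as np, cv2
from rig import env
def ray(p,uv):
    K=p["camera_matrix"];T=p["world_to_cam"];R=T[:3,:3];t=T[:3,3]
    d=R.T@np.linalg.inv(K)@np.array([uv[0],uv[1],1.]); return -R.T@t,d
def at_depth(p,uv):
    o,d=ray(p,uv);u,v=int(round(uv[0])),int(round(uv[1]))
    w=p["depth"][max(v-1,0):v+2,max(u-1,0):u+2];w=w[w>0]
    return o+d*np.median(w) if w.size else None
def at_z(p,uv,z):
    o,d=ray(p,uv);return o+d*(z-o[2])/d[2]
def proj(p,X):
    c=p["world_to_cam"][:3,:3]@X+p["world_to_cam"][:3,3];c=p["camera_matrix"]@c;return c[:2]/c[2]
E
python3 - <<'E'
from h import *
np.set_printoptions(precision=4,suppress=True)
ims=[]
for n in("scene","top"):
    p=env.get_image(n);cv2.imwrite(f"pics/{n}0.png",p["img"][:,:,::-1])
    print(n,"cam",ray(p,(320,240))[0])
    for k in("press","nest_lip","lever_pivot","lever_push","connector_top","ram_face","connector"):
        for r in env.spot_point(k,p)[:2]: print(k,np.round(r["uv"],1),round(r["conf"],2),at_depth(p,r["uv"]), [at_z(p,r["uv"],z)[:2] for z in {"press":[0],"nest_lip":[.066],"lever_pivot":[.185],"connector_top":[.087],"ram_face":[.094],"connector":[.073],"lever_push":[.277]}[k]])
o=env.observe();print(o["position"],o["tool_rot"],o["time_s"])
E
```

```text
pics
scene cam [1.5779 0.4466 0.9837]
press [337.6 343.1] 0.59 [0.7551 0.131  0.0584] [array([0.7032, 0.1111])]
nest_lip [381.  279.6] 0.61 [0.5369 0.1493 0.0807] [array([0.52  , 0.1445])]
lever_pivot [303.9 274.1] 0.84 [0.7274 0.0344 0.1966] [array([0.7148, 0.0283])]
lever_pivot [486.  386.8] 0.74 [0.7121 0.4476 0.0374] [array([0.8472, 0.4474])]
lever_push [334.3 215.3] 0.84 [0.6059 0.0479 0.2783] [array([0.604 , 0.0471])]
lever_push [527.5 320.9] 0.51 [0.473  0.4938 0.037 ] [array([0.7531, 0.4819])]
connector_top [355.3 298.9] 0.54 [0.7449 0.1597 0.191 ] [array([0.6357, 0.1221])]
connector_top [387.8 367.7] 0.51 [0.7466 0.2463 0.0288] [array([0.7972, 0.2585])]
ram_face [342.2 315.9] 0.75 [0.7117 0.1212 0.0982] [array([0.7076, 0.1197])]
connector [356.3 300.3] 0.46 [0.7418 0.161  0.1851] [array([0.6244, 0.1209])]
top cam [0.3648 0.0013 1.721 ]
press [282.5 204. ] 0.85 [0.6591 0.0973 0.228 ] [array([0.7041, 0.1119])]
press [308.  186.1] 0.29 [0.715  0.0278 0.2031] [array([0.7619, 0.0313])]
nest_lip [270.2 257. ] 0.96 [0.5302 0.1444 0.0567] [array([0.5293, 0.1436])]
lever_pivot [341.8 212.1] 0.66 [ 0.6703 -0.0737  0.0415] [array([ 0.6441, -0.0673])]
lever_pivot [311.2 188.6] 0.57 [0.7076 0.0188 0.2042] [array([0.7119, 0.019 ])]
lever_push [299.4 226.6] 0.88 [0.5853 0.0484 0.2993] [array([0.5887, 0.0492])]
connector_top [277.4 220. ] 0.61 [0.6382 0.1212 0.0874] [array([0.6383, 0.1213])]
ram_face [281.7 197.1] 0.76 [0.6767 0.0991 0.236 ] [array([0.7066, 0.1084])]
connector [278.9 221.5] 0.58 [0.6337 0.1167 0.0873] [array([0.636 , 0.1177])]
[ 0.1708 -0.5228  0.2313] [[ 0.9506  0.3105  0.    ]
 [ 0.3105 -0.9506  0.    ]
 [ 0.     -0.     -1.    ]] 0.8
```

View pics/scene0.png

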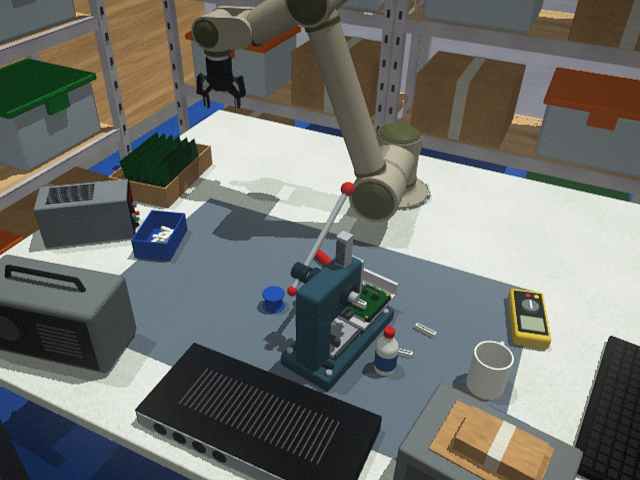

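View pics/top0.png

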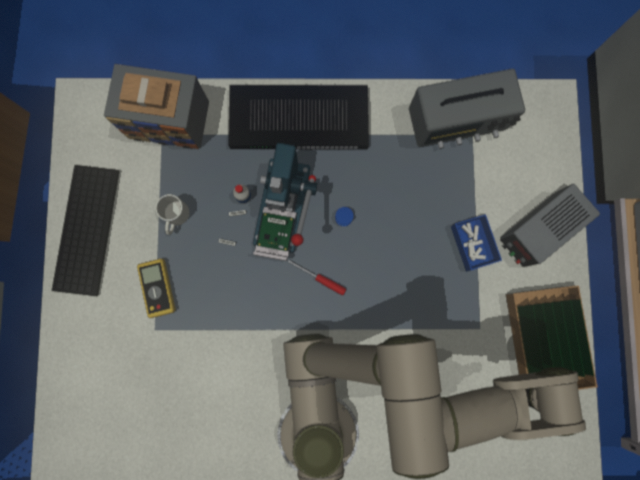

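The pictures agree with the detections. In the top view the lip is at about (270,257), the lever ball at (296,240) and the head at about (283,195). In the scene view the ball is at (347,188) and the nest is partly out. I'll fit the press pose next.

```bash
cat >> h.py <<'E'
from scipy.optimize import least_squares
from scipy.spatial.transform import Rotation as Ro
def loc(pose,v): # press->world
    x,y,a=pose[:3];c,s=np.cos(a),np.sin(a);return np.array([x+c*v[0]-s*v[1],y+s*v[0]+c*v[1],v[2]])
def fit(obs,x0):
    # obs: (pic, name, uv); params x,y,yaw,shuttle
    def pts(P,n): 
        s=P[3]
        return loc(P,{"nest_lip":[-.190+s,0,.066],"connector_top":[-.08+s,0,.087],"ram_face":[0,0,.094],"press":[0,0,0],"lever_pivot":[.028,-.085,.185],"lever_push":[.028-.15*np.cos(.663),-.085,.185+.15*np.sin(.663)]}[n])
    f=lambda P:np.concatenate([proj(p,pts(P,n))-uv for p,n,uv in obs])
    return least_squares(f,x0,loss="soft_l1",f_scale=2),f
def rows(R,p,Rt,pt):
    "total shift (mm, in tool axes at start) and rotvec"
    return np.round(R.T@(np.array(pt)-p)*1000,1),np.round((Ro.from_matrix(R.T@Rt)).as_rotvec(),3)
E
python3 - <<'E'
from h import *
np.set_printoptions(precision=4,suppress=True)
obs=[];x0=[.704,.111,-.183,.013]
names=("press","nest_lip","lever_pivot","lever_push","connector_top","ram_face")
for n in("scene","top"):
    p=env.get_image(n)
    for k in names:
        r=env.spot_point(k,p)
        ex=fit([(p,k,np.zeros(2))],x0)[1](x0)
        r=[q for q in r if np.linalg.norm(ex-q["uv"])<14]
        if r: obs.append((p,k,np.array(r[0]["uv"])))
    if n=="top":
        X=[ (at_depth(p,(u,v))) for u,v in [(410,400),(450,420),(500,400),(540,390),(560,390),(560,410),(565,430)]]
        print(np.array(X))
        # cloud of the head top / base for yaw
        d=p["depth"];vv,uu=np.mgrid[130:275,240:330];Z=d[130:275,240:330]
        K=p["camera_matrix"];c=np.stack([(uu-K[0,2])/K[0,0]*Z,(vv-K[1,2])/K[1,1]*Z,Z],-1).reshape(-1,3)
        T=p["world_to_cam"];W=(c-T[:3,3])@T[:3,:3]
        for lo,hi in((.225,.245),(.03,.04),(.26,.36)):
            m=W[(W[:,2]>lo)&(W[:,2]<hi)]
            r=cv2.minAreaRect((m[:,:2]*1000).astype(np.float32));print(lo,len(m),r)
s,f=fit(obs,x0);print(s.x,np.degrees(s.x[2]))
for (p,k,uv),e in zip(obs,s.fun.reshape(-1,2)): print(k,e)
E
```

```text
[[ 0.2045 -0.1673  0.6805]
 [ 0.1615 -0.2485  0.6421]
 [ 0.1855 -0.3703  0.5635]
 [ 0.1963 -0.4781  0.5009]
 [ 0.2002 -0.5086  0.5309]
 [ 0.1591 -0.5068  0.5294]
 [ 0.1199 -0.5121  0.5359]]
0.225 1110 ((739.1098022460938, 73.17552185058594), (120.53905487060547, 175.5481414794922), 79.39086151123047)
0.03 705 ((742.2943725585938, 103.29165649414062), (383.8050231933594, 279.846923828125), 0.344134122133255)
0.26 377 ((632.1751098632812, 70.31787109375), (193.7109832763672, 60.363494873046875), 21.042701721191406)
[ 0.7018  0.1111 -0.1977  0.0142] -11.329221039413321
press [ 2.045  -0.1136]
nest_lip [ 2.0051 -0.933 ]
lever_pivot [ 0.6537 -1.6042]
connector_top [3.6154 0.7894]
ram_face [-2.6431 -1.1361]
press [1.1616 2.4106]
nest_lip [ 3.7197 -3.3575]
lever_pivot [ 1.0624 -1.2202]
lever_push [-0.6958 -2.7853]
connector_top [1.7823 0.1233]
ram_face [-1.2049 -0.6329]
```

```bash
cat >> h.py <<'E'
P0=[.702,.111,-.192]
def target(v,lean=0,P=P0,pitch=0):
    a=P[2];M=Ro.from_euler("z",a).as_matrix()
    # tool x = press x, y=-press y, z down; lean>0: wrist leans to press +y ; pitch>0: wrist leans to press +x
    T=M@Ro.from_euler("x",lean-0,degrees=True).as_matrix().T@Ro.from_euler("y",pitch,degrees=True).as_matrix()@np.diag([1,-1,-1.])
    return T,loc(P,v)
def go(v,lean=0,P=P0,pitch=0):
    o=env.observe();R=np.array(o["tool_rot"]);p=np.array(o["position"])
    T,q=target(v,lean,P,pitch);print("z axis",np.round(T[:,2],2),"target",np.round(q,3),rows(R,p,T,q))
def here(P=P0):
    o=env.observe();d=np.array(o["position"])-[P[0],P[1],0];c,s=np.cos(P[2]),np.sin(P[2])
    f=o["ft_force"];print("t",round(o["time_s"],2),"press",np.round([c*d[0]+s*d[1],-s*d[0]+c*d[1],d[2]],4),"F",np.round(f,1))
E
python3 -c "
from h import *
go([-.245,.012,.2],20);go([-.245,.012,.2],0);here()"
```

```text
z axis [-0.07 -0.34 -0.94] target [0.464 0.17  0.2  ] (array([ 493.5, -567.1,   31.3]), array([-0.342, -0.089,  0.503]))
z axis [ 0.  0. -1.] target [0.464 0.17  0.2  ] (array([ 493.5, -567.1,   31.3]), array([-0.   ,  0.   ,  0.508]))
t 1.5 press [-0.4005 -0.7235  0.2313] F [-0.6  0.2 -0.7]
```

Call:
servo_tool:
  deltas: "0 24.7 -28.4 0 0 0 0;0 24.7 -28.4 0 0 0 0;0 24.7 -28.4 0 0 0 0;0 24.7 -28.4 0 0 0 0;0 24.7 -28.4 0 0 0 0;0 24.7 -28.4 0 0 0 0;0 24.7 -28.4 0 0 0 0;0 24.7 -28.4 0 0 0 0"

```text
time_s: 2.17
position: [0.2883, -0.2438, 0.2315]
tool_rot: [[0.951, 0.31, 0.0], [0.31, -0.951, -0.0], [0.0, 0.001, -1.0]]
ft_force: [0.4, -0.9, 0.1]
grip_width: 0.0001
gripper_force: 0.0
```

Call:
servo_tool:
  deltas: "0 24.7 -28.4 0 0 0 0;0 24.7 -28.4 0 0 0 0;0 24.7 -28.4 0 0 0 0;0 24.7 -28.4 0 0 0 0;0 24.7 -28.4 0 0 0 0;0 24.7 -28.4 0 0 0 0;0 24.7 -28.4 0 0 0 0;0 24.7 -28.4 0 0 0 0"

```text
time_s: 2.83
position: [0.4057, 0.0339, 0.2316]
tool_rot: [[0.951, 0.311, 0.001], [0.311, -0.951, -0.0], [0.001, 0.0, -1.0]]
ft_force: [0.5, -0.0, 0.4]
grip_width: -0.0002
gripper_force: 0.0
```

Call:
servo_tool:
  deltas: "0 24.7 -28.4 0 0 0 0;0 24.7 -28.4 0 0 0 0;0 24.7 -28.4 0 0 0 0;0 24.7 -28.4 0 0 0 0;0 0 0 0 0 0 0.124;0 0 0 0 0 0 0.124;0 0 0 0 0 0 0.124;0 0 0 0 0 0 0.124"

```text
time_s: 3.5
position: [0.4639, 0.1708, 0.2312]
tool_rot: [[0.983, -0.185, -0.0], [-0.185, -0.983, -0.0], [-0.0, 0.0, -1.0]]
ft_force: [-0.4, -0.0, -0.4]
grip_width: 0.0
gripper_force: 0.0
```

Run:
```python
from h import *
np.set_printoptions(precision=4,suppress=True)
go([-.235,.012,.068],20);here()
p=env.get_image("wrist");cv2.imwrite("pics/w1.png",p["img"][:,:,::-1])
for k in("nest_lip","lever_push","connector_top","lever_pivot","ram_face"):
    for r in env.spot_point(k,p)[:2]: print(k,np.round(r["uv"],1),round(r["conf"],2),at_depth(p,r["uv"]),at_z(p,r["uv"],.066))
```

```text
z axis [-0.07 -0.34 -0.94] target [0.474 0.168 0.068] (array([ 10.1,   1.4, 163.2]), array([-0.349, -0.001,  0.006]))
t 3.5 press [-0.2451  0.0133  0.2312] F [-0.4 -0.  -0.4]
nest_lip [347.2 132.3] 0.69 [0.5298 0.1441 0.0844] [0.5288 0.1433 0.066 ]
```

Call:
servo_tool:
  deltas: "0 0 0 0 -0.116 0 0;0 0 0 0 -0.116 0 0;0 0 0 0 -0.117 0 0;0 2 -11 30.5 0 0 0;0 2 -11 30.5 0 0 0;0 2 -11 30.5 0 0 0;0 2 -11 30.5 0 0 0;0 2 -11 30.5 0 0 0"

```text
time_s: 4.47
position: [0.4738, 0.1683, 0.0679]
tool_rot: [[0.984, -0.166, -0.061], [-0.177, -0.925, -0.336], [-0.0, 0.341, -0.94]]
ft_force: [1.0, 0.1, -2.0]
grip_width: 0.0
gripper_force: 0.0
```

Run:
```python
from h import *
here();go([-.121,.012,.068],20)
p=env.get_image("scene");cv2.imwrite("pics/s2.png",cv2.resize(p["img"][150:400,220:450,::-1],None,fx=2.3,fy=2.3))
```

```text
t 4.47 press [-0.235   0.0127  0.0679] F [ 1.   0.1 -2. ]
z axis [-0.07 -0.34 -0.94] target [0.586 0.146 0.068] (array([114. ,   2.3,   0.6]), array([-0.001, -0.004,  0.013]))
```

View pics/s2.png

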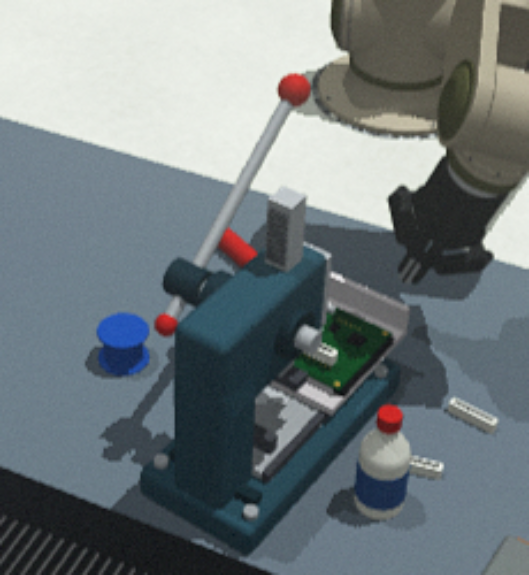

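The fingers are in front of the lip and the gripper is clear of the lever. Pushing now.

Call:
servo_tool:
  deltas: "0 16 0 0 0 0 0.006;0 16 0 0 0 0 0.006;0 6 0 0 0 0 0;0 5 0 0 0 0 0;0 5 0 0 0 0 0;0 6 0 0 0 0 0;0 8 0 0 0 0 0;0 8 0 0 0 0 0"

```text
time_s: 5.18
position: [0.5427, 0.1554, 0.0698]
tool_rot: [[0.982, -0.18, -0.062], [-0.19, -0.922, -0.336], [0.004, 0.342, -0.94]]
ft_force: [-3.6, 1.6, 3.3]
grip_width: 0.0003
gripper_force: 1.9
```

Call:
servo_tool:
  deltas: "0 8 0 0 0 0 0;0 8 0 0 0 0 0;0 8 0 0 0 0 0;0 6 0 0 0 0 0;0 4 0 0 0 0 0;0 3 0 0 0 0 0;0 2 0 0 0 0 0;0 2 0 0 0 0 0"

```text
time_s: 5.85
position: [0.5827, 0.1475, 0.0693]
tool_rot: [[0.982, -0.18, -0.062], [-0.19, -0.922, -0.336], [0.004, 0.342, -0.94]]
ft_force: [-3.3, 2.8, 0.3]
grip_width: -0.0004
gripper_force: 1.6
```

```bash
python3 -c "
from h import *
here()"
```

```text
t 5.85 press [-0.1241  0.013   0.0693] F [-3.3  2.8  0.3]
```

Call:
servo_tool:
  deltas: "0 2 0 0 0 0 0;0 2 0 0 0 0 0;0 1.5 0 0 0 0 0;0 1 0 0 0 0 0"

```text
time_s: 6.18
position: [0.5839, 0.1473, 0.0693]
tool_rot: [[0.981, -0.178, -0.074], [-0.192, -0.922, -0.336], [-0.008, 0.344, -0.939]]
ft_force: [-28.9, 9.3, 13.3]
grip_width: 0.0003
gripper_force: 15.3
```

The force rise shows the nest is on its stop. I'll back off and raise clear.

Call:
servo_tool:
  deltas: "0 -10 0 0 0 0 0;0 -30 0 0 0 0 0;0 -30 5 -14 0 0 0;0 0 13 -37 0 0 0;0 0 13 -37 0 0 0;0 0 13 -37 0 0 0;0 0 13 -37 0 0 0;0 0 13 -37 0 0 0"

```text
time_s: 6.85
position: [0.5199, 0.1615, 0.2827]
tool_rot: [[0.982, -0.181, -0.06], [-0.19, -0.922, -0.337], [0.006, 0.342, -0.94]]
ft_force: [1.2, -0.1, 0.4]
grip_width: -0.0002
gripper_force: 0.0
```

Call:
servo_tool:
  deltas: "0 0 13 -37 0 0 0;0 0 13 -37 0 0 0;0 0 13 -37 0 0 0;0 0 13 -37 0 0 0;0 0 0 0 0.116 0 0;0 0 0 0 0.116 0 0;0 0 0 0 0.117 0 0;0 0 0 0 0 0 0"

```text
time_s: 7.52
position: [0.5198, 0.1617, 0.4385]
tool_rot: [[0.981, -0.194, 0.008], [-0.194, -0.981, 0.003], [0.007, -0.005, -1.0]]
ft_force: [0.5, 0.5, 0.9]
grip_width: -0.0004
gripper_force: 0.0
```

Run:
```python
from h import *
np.set_printoptions(precision=4,suppress=True)
here();go([-.088,-.085,.40])
for n in("top","wrist","scene"):
    p=env.get_image(n);cv2.imwrite(f"pics/{n}3.png",p["img"][:,:,::-1])
    for k in("nest_lip","lever_push","connector_top","lever_pivot"):
        for r in env.spot_point(k,p)[:2]: print(n,k,np.round(r["uv"],1),round(r["conf"],2),at_depth(p,r["uv"]),at_z(p,r["uv"],{"nest_lip":.066,"lever_push":.277,"connector_top":.087,"lever_pivot":.185}[k])[:2])
for v in([-.11,0,.066],[-.09,-.085,.277],[.028,-.085,.185]): print(loc(P0,v))
```

```text
t 7.52 press [-0.1885  0.015   0.4385] F [0.5 0.5 0.9]
z axis [ 0.  0. -1.] target [0.599 0.044 0.4  ] (array([100.6,  99.8,  38.8]), array([-0.005, -0.007, -0.003]))
top nest_lip [271.6 235.5] 0.87 [0.597  0.1415 0.0475] [0.5944 0.1399]
top nest_lip [176.3 212.1] 0.61 [0.6779 0.4449 0.0038] [0.6666 0.4288]
top lever_push [302.4 224.2] 0.84 [0.593  0.0409 0.2904] [0.5951 0.0413]
top lever_push [173.7 213.3] 0.32 [0.6734 0.4519 0.0076] [0.6249 0.3811]
top lever_pivot [312.  189.1] 0.63 [0.7065 0.0166 0.2027] [0.7105 0.0167]
top lever_pivot [160.8 289.6] 0.45 [0.4336 0.4732 0.0456] [0.4279 0.4339]
wrist nest_lip [338.7 119.2] 0.82 [0.5936 0.1355 0.0845] [0.5934 0.1349]
wrist lever_push [466.3  94.6] 0.63 [0.5956 0.0458 0.286 ] [0.5954 0.0426]
wrist lever_push [340.  118.4] 0.57 [0.5942 0.1337 0.0848] [0.5966 0.1398]
wrist connector_top [249.6  32.9] 0.59 [0.7101 0.2222 0.079 ] [0.7083 0.221 ]
wrist lever_pivot [245.8  80.1] 0.74 [0.6685 0.2519 0.0133] [0.6478 0.2208]
scene nest_lip [365.3 293.1] 0.89 [0.6    0.1333 0.081 ] [0.5838 0.1281]
scene lever_push [336.6 215.8] 0.58 [ 0.2254 -0.1006  0.0027] [0.6036 0.0524]
scene connector_top [338.3 313.6] 0.49 [0.7579 0.1296 0.1482] [0.6978 0.1064]
scene lever_pivot [300.8 272.7] 0.64 [0.7274 0.027  0.1978] [0.7136 0.0202]
[0.594 0.132 0.066]
[0.5974 0.0447 0.277 ]
[0.7133 0.0222 0.185 ]
```

View pics/wrist3.png

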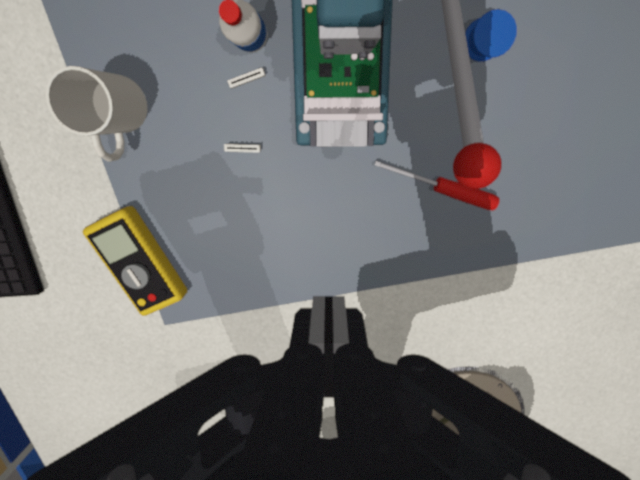

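The wrist view shows the nest fully in, with its lip at about (340,108). The lever bar is clear and its ball is at (477,166). Next I'll go above lever_push.

Call:
servo_tool:
  deltas: "0 25 25 0 0 0 0;0 25 25 0 0 0 0;0 25 25 0 0 0 0;0 25 25 0 0 0 0;0 0 0.5 35 -0.005 -0.007 0;0 0 0 35 0 0 0;0 0 0 35 0 0 0;0 0 0 20 0 0 0"

```text
time_s: 8.93
position: [0.5976, 0.0454, 0.3085]
tool_rot: [[0.982, -0.191, -0.009], [-0.191, -0.982, -0.004], [-0.008, 0.005, -1.0]]
ft_force: [0.2, -0.7, -0.1]
grip_width: 0.0003
gripper_force: 0.0
```

Run:
```python
from h import *
here()
p=env.get_image("scene");cv2.imwrite("pics/s4.png",cv2.resize(p["img"][120:340,230:450,::-1],None,fx=2.5,fy=2.5))
```

```text
t 8.93 press [-0.09   -0.0843  0.3085] F [ 0.2 -0.7 -0.1]
```

View pics/s4.png

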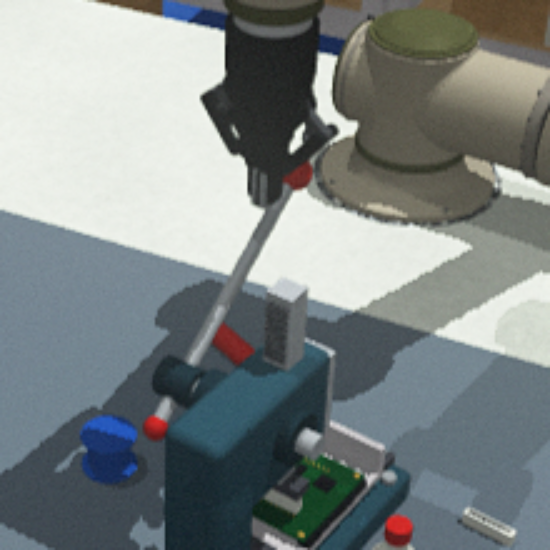

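Call:
servo_tool:
  deltas: "0 0 0 5 0 0 0;0 0 0 5 0 0 0;0 -2 0 5 0 0 0;0 -4 0 5 0 0 0;0 -3.5 0 6 0 0 0;0 -3.5 0 6 0 0 0;0 -3 0 6 0 0 0;0 -3 0 6 0 0 0"

```text
time_s: 9.65
position: [0.5793, 0.0492, 0.2685]
tool_rot: [[0.982, -0.19, -0.003], [-0.19, -0.982, -0.004], [-0.002, 0.005, -1.0]]
ft_force: [0.5, 0.3, 3.6]
grip_width: 0.0002
gripper_force: 1.6
```

Run:
```python
from h import *
here()
p=env.get_image("scene");cv2.imwrite("pics/s5.png",cv2.resize(p["img"][150:350,230:430,::-1],None,fx=2.5,fy=2.5))
for r in env.spot_point("lever_push",p)[:1]: print(r)
```

```text
t 9.65 press [-0.1087 -0.0841  0.2685] F [0.5 0.3 3.6]
{'uv': [338.2, 218.9], 'conf': 0.81}
```

View pics/s5.png

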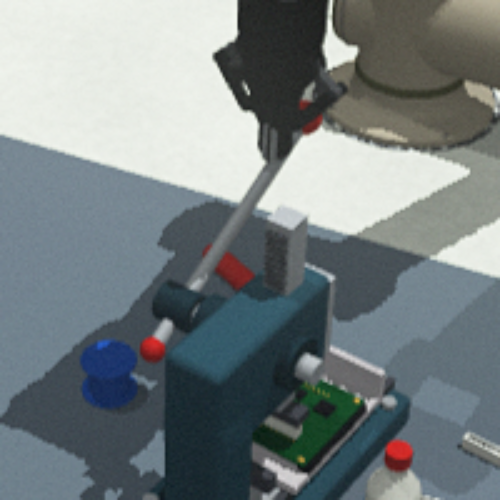

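Call:
servo_tool:
  deltas: "0 -2.8 0 6 0 0 0;0 -2.5 0 6 0 0 0;0 -2.2 0 6 0 0 0;0 -2 0 6 0 0 0;0 -1.7 0 6 0 0 0;0 -1.4 0 6 0 0 0;0 -1.2 0 6 0 0 0;0 -1 0 6 0 0 0"

```text
time_s: 10.42
position: [0.5647, 0.0518, 0.2203]
tool_rot: [[0.982, -0.19, -0.004], [-0.19, -0.982, -0.004], [-0.003, 0.005, -1.0]]
ft_force: [-5.1, 1.0, 12.9]
grip_width: -0.0002
gripper_force: 5.3
```

Call:
servo_tool:
  deltas: "0 -0.8 0 5 0 0 0;0 -0.6 0 5 0 0 0;0 -0.4 0 5 0 0 0;0 -0.2 0 5 0 0 0;0 0 0 5 0 0 0;0 0.2 0 5 0 0 0;0 0.4 0 5 0 0 0;0 0.6 0 5 0 0 0"

```text
time_s: 11.08
position: [0.5626, 0.0521, 0.1806]
tool_rot: [[0.982, -0.19, -0.007], [-0.19, -0.982, -0.004], [-0.006, 0.005, -1.0]]
ft_force: [-10.9, 2.3, 10.2]
grip_width: 0.0002
gripper_force: 6.0
```

```bash
python3 -c "
from h import *
here()"
```

```text
t 11.08 press [-0.1256 -0.0844  0.1806] F [-10.9   2.3  10.2]
```

Call:
servo_tool:
  deltas: "0 0 0 4 0 0 0;0 0 0 4 0 0 0;0 0 0 3.5 0 0 0;0 0 0 3 0 0 0;0 0 0 3 0 0 0;0 0 0 2 0 0 0"

```text
time_s: 11.58
position: [0.564, 0.0518, 0.1615]
tool_rot: [[0.982, -0.19, -0.003], [-0.19, -0.982, -0.004], [-0.002, 0.005, -1.0]]
ft_force: [-3.0, 0.7, 11.3]
grip_width: -0.0001
gripper_force: 5.9
```

Call:
servo_tool:
  deltas: "0 0 0 1.5 0 0 0;0 0 0 1.5 0 0 0;0 0 0 1.5 0 0 0;0 0 0 1 0 0 0"

```text
time_s: 11.92
position: [0.5648, 0.0517, 0.1565]
tool_rot: [[0.982, -0.19, -0.001], [-0.19, -0.982, -0.004], [0.0, 0.004, -1.0]]
ft_force: [-1.7, 1.3, 13.0]
grip_width: -0.0001
gripper_force: 6.3
```

Call:
servo_tool:
  deltas: "0 0 0 1.5 0 0 0;0 0 0 1.5 0 0 0;0 0 0 1 0 0 0;0 0 0 1 0 0 0"

```text
time_s: 12.25
position: [0.5653, 0.0516, 0.1546]
tool_rot: [[0.982, -0.19, 0.003], [-0.19, -0.982, -0.005], [0.004, 0.004, -1.0]]
ft_force: [-10.4, 1.8, 38.3]
grip_width: -0.0001
gripper_force: 19.9
```

The force has risen to the hard stop. I'll hold there for over a second and check.

Call:
servo_tool:
  deltas: "0 0 0 0.8 0 0 0;0 0 0 0 0 0 0;0 0 0 0 0 0 0;0 0 0 0 0 0 0;0 0 0 0 0 0 0;0 0 0 0 0 0 0;0 0 0 0 0 0 0;0 0 0 0 0 0 0"

```text
time_s: 12.92
position: [0.5653, 0.0516, 0.1546]
tool_rot: [[0.982, -0.19, 0.004], [-0.19, -0.982, -0.005], [0.005, 0.004, -1.0]]
ft_force: [-10.2, 1.3, 37.4]
grip_width: 0.0001
gripper_force: 19.6
```

Call:
servo_tool:
  deltas: "0 0 0 0 0 0 0;0 0 0 0 0 0 0;0 0 0 0 0 0 0;0 0 0 0 0 0 0;0 0 0 0 0 0 0;0 0 0 0 0 0 0"

```text
time_s: 13.42
position: [0.5653, 0.0516, 0.1546]
tool_rot: [[0.982, -0.19, 0.004], [-0.19, -0.982, -0.005], [0.005, 0.004, -1.0]]
ft_force: [-10.4, 2.0, 38.2]
grip_width: -0.0
gripper_force: 19.6
```

Run:
```python
from h import *
here()
p=env.get_image("scene");cv2.imwrite("pics/s6.png",cv2.resize(p["img"][200:380,240:420,::-1],None,fx=3.2,fy=3.2,interpolation=cv2.INTER_CUBIC))
```

```text
t 13.42 press [-0.1229 -0.0844  0.1546] F [-10.4   2.   38.2]
```

View pics/s6.png

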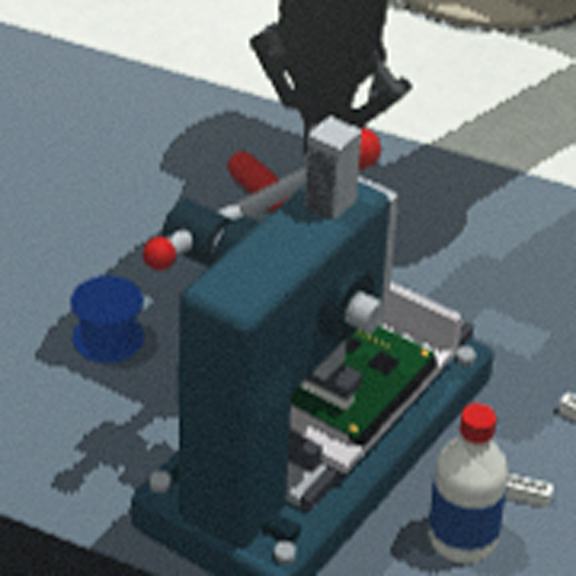

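Lever is at its stop: the bar slopes about 14° below level and the ram is down. The nest is still in. Now easing the lever back up.

Call:
servo_tool:
  deltas: "0 0 0 -2 0 0 0;0 -0.5 0 -4 0 0 0;0 -1 0 -5 0 0 0;0 -0.6 0 -5 0 0 0;0 -0.4 0 -5 0 0 0;0 -0.2 0 -5 0 0 0;0 0 0 -5 0 0 0;0 0.2 0 -5 0 0 0"

```text
time_s: 14.13
position: [0.5614, 0.0522, 0.186]
tool_rot: [[0.982, -0.19, -0.005], [-0.19, -0.982, -0.004], [-0.004, 0.005, -1.0]]
ft_force: [-0.4, 0.2, 3.3]
grip_width: 0.0004
gripper_force: 1.6
```

Call:
servo_tool:
  deltas: "0 0.4 0 -5 0 0 0;0 0.5 0 -5 0 0 0;0 0.7 0 -5 0 0 0;0 0.9 0 -5 0 0 0;0 1.1 0 -5 0 0 0;0 1.2 0 -5 0 0 0;0 1.4 0 -5 0 0 0;0 1.6 0 -5 0 0 0"

```text
time_s: 14.8
position: [0.5696, 0.0508, 0.2263]
tool_rot: [[0.982, -0.19, -0.004], [-0.19, -0.982, -0.004], [-0.003, 0.005, -1.0]]
ft_force: [-2.6, -0.5, 3.1]
grip_width: 0.0003
gripper_force: 1.4
```

```bash
python3 -c "
from h import *
here()"
```

```text
t 14.8 press [-0.1184 -0.0844  0.2263] F [-2.6 -0.5  3.1]
```

Call:
servo_tool:
  deltas: "0 1.2 0 -5 0 0 0;0 1.4 0 -5 0 0 0;0 1.5 0 -5 0 0 0;0 1.7 0 -5 0 0 0;0 1.9 0 -5 0 0 0;0 2.1 0 -5 0 0 0;0 2.4 0 -5 0 0 0;0 2.6 0 -5 0 0 0"

```text
time_s: 15.47
position: [0.5845, 0.0482, 0.2662]
tool_rot: [[0.982, -0.19, -0.004], [-0.19, -0.982, -0.004], [-0.003, 0.005, -1.0]]
ft_force: [2.9, -1.4, 1.4]
grip_width: -0.0
gripper_force: 1.2
```

Call:
servo_tool:
  deltas: "0 1.7 0 -3 0 0 0;0 1.8 0 -3 0 0 0;0 1.9 0 -3 0 0 0;0 2 0 -3 0 0 0;0 2.1 0 -3 0 0 0;0 1.5 0 -2 0 0 0;0 1.5 0 -2 0 0 0;0 0.8 0 -1 0 0 0"

```text
time_s: 16.13
position: [0.5975, 0.0457, 0.2859]
tool_rot: [[0.982, -0.19, -0.004], [-0.19, -0.982, -0.004], [-0.003, 0.005, -1.0]]
ft_force: [3.3, -0.3, 0.9]
grip_width: 0.0001
gripper_force: 1.3
```

```bash
python3 -c "
from h import *
here()"
```

```text
t 16.13 press [-0.0901 -0.084   0.2859] F [ 3.3 -0.3  0.9]
```

Call:
servo_tool:
  deltas: "0 0.5 0 -1.5 0 0 0;0 0.5 0 -1.5 0 0 0;0 0.5 0 -1.5 0 0 0;0 0 0 -1.5 0 0 0;0 0 0 -1 0 0 0;0 0 0 -1 0 0 0"

```text
time_s: 16.63
position: [0.5984, 0.0456, 0.2936]
tool_rot: [[0.982, -0.19, -0.005], [-0.19, -0.982, -0.004], [-0.004, 0.005, -1.0]]
ft_force: [-0.7, -0.2, -0.6]
grip_width: 0.0001
gripper_force: 0.0
```

Call:
servo_tool:
  deltas: "0 0 0 -2 0 0 0;0 0 0 -4 0 0 0;0 0 0 -15 0 0 0;0 0 0 -30 0 0 0;0 0 0 -40 0 0 0;0 0 0 -40 0 0 0;0 -30 0 0 0 0 0;0 -30 0 0 0 0 0"

```text
time_s: 17.3
position: [0.5416, 0.0572, 0.4275]
tool_rot: [[0.982, -0.191, 0.003], [-0.191, -0.982, -0.005], [0.004, 0.004, -1.0]]
ft_force: [0.4, -0.7, -1.3]
grip_width: 0.0002
gripper_force: 0.0
```

Call:
servo_tool:
  deltas: "0 -35 0 0 0 0 0;0 -35 0 0 0 0 0;0 -35 0 0 0 0 0;0 0 0 0 0 0 0;0 0 0 0 0 0 0"

```text
time_s: 17.72
position: [0.4359, 0.0779, 0.4265]
tool_rot: [[0.982, -0.19, -0.001], [-0.19, -0.982, -0.005], [-0.0, 0.005, -1.0]]
ft_force: [1.3, 0.2, 1.0]
grip_width: 0.0001
gripper_force: 0.0
```

Run:
```python
from h import *
here()
p=env.get_image("scene");a=p["img"][180:380,230:430,::-1]
w=env.get_image("wrist");b=w["img"][0:240,160:560,::-1]
cv2.imwrite("pics/s7.png",np.hstack([cv2.resize(a,(400,400)),cv2.resize(b,(400,240)) if 0 else cv2.copyMakeBorder(b,0,160,0,0,0)]))
for q in(p,w):
  for k in("nest_lip","lever_push"):
    for r in env.spot_point(k,q)[:1]: print(k,r["conf"],at_depth(q,r["uv"]),at_z(q,r["uv"],{"nest_lip":.066,"lever_push":.277}[k]))
```

```text
t 17.72 press [-0.2549 -0.0833  0.4265] F [1.3 0.2 1. ]
nest_lip 0.94 [0.59921602 0.131906   0.07818318] [0.58604831 0.12767206 0.066     ]
lever_push 0.57 [0.60536596 0.04136718 0.28024704] [0.60087686 0.03949672 0.277     ]
nest_lip 0.55 [0.59223077 0.13188221 0.06903814] [0.59268127 0.13230258 0.066     ]
```

View pics/s7.png

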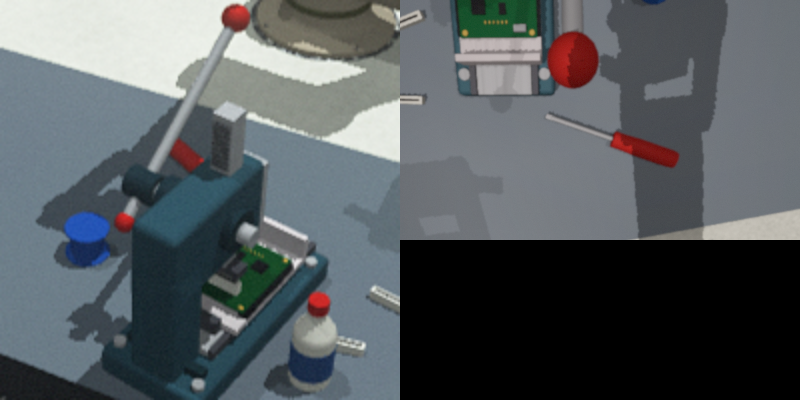

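The lever is fully up with its ball at (236,17), and the nest is in. The white connector is low on the board at about (225,280). I'll check its height before handing in.

Run:
```python
from h import *
p=env.get_image("scene");c,s=np.cos(P0[2]),np.sin(P0[2])
Z=[]
for v in range(308,328):
  for u in range(332,352):
    if p["depth"][v,u]>0:
      o,d=ray(p,(u,v));X=o+d*p["depth"][v,u];e=X-[P0[0],P0[1],0]
      x,y=c*e[0]+s*e[1],-s*e[0]+c*e[1]
      if abs(x)<.02 and abs(y)<.035 : Z.append((X[2],int(p["img"][v,u].min())))
Z=np.array(Z);print(len(Z),np.round(np.percentile(Z[:,0],[5,25,50,75,90]),4));w=Z[Z[:,1]>130];print(len(w),np.round(np.sort(w[:,0]),3))
```

```text
275 [0.0644 0.0678 0.0784 0.1028 0.1066]
0 []
```

Run:
```python
from h import *
p=env.get_image("scene");c,s=np.cos(P0[2]),np.sin(P0[2])
o,_=ray(p,(0,0))
for v in range(306,332,2):
  r=[]
  for u in range(332,352,3):
      _,d=ray(p,(u,v));X=o+d*p["depth"][v,u];e=X-[P0[0],P0[1],0]
      r.append("%4d,%4d,%3d/%3d"%(1000*(c*e[0]+s*e[1]),1000*(-s*e[0]+c*e[1]),1000*X[2],p["img"][v,u].mean()))
  print(v," ".join(r))
```

```text
306   75,  28,187/ 41   63,  27,177/ 36   51,  27,169/ 41   40,  27,161/ 37   46,  38,171/ 35   37,  40,165/ 50  -58,  -9, 67/ 32
308   78,  30,185/ 32   63,  28,172/ 42   51,  27,163/ 33   41,  28,156/ 35   29,  28,147/ 38   -7,  13,111/ 66  -52,  -5, 67/ 27
310   74,  28,175/ 43   64,  28,168/ 41   54,  29,161/ 35   39,  27,149/ 34    0,  10,109/ 77   -8,  13,104/ 37  -48,  -2, 65/ 54
312   75,  28,171/ 42   63,  28,161/ 40   50,  27,151/ 35   40,  28,144/ 55    0,  11,104/ 35   -2,  17,105/ 40   -5,  23,106/ 75
314   72,  26,161/ 39   65,  29,157/ 37   50,  27,145/ 33    9,   9,103/ 43    6,  15,105/ 37    3,  21,106/ 67    0,  27,107/ 71
316   74,  28,159/ 41   62,  28,149/ 39   -1,  -4, 81/ 36    8,   9, 96/ 49    9,  17,102/ 43    9,  25,107/ 53    5,  30,106/ 40
318   76,  30,155/ 38   62,  28,144/ 70    2,  -2, 79/111   -2,   2, 78/ 46   10,  18, 97/ 52    8,  25,100/ 38    3,  29, 98/ 43
320   72,  28,145/ 41    3,  -8, 70/122    2,  -1, 73/110    2,   6, 79/111    1,  13, 81/ 66   -4,  17, 79/ 34  -24,  13, 62/ 60
322    8, -13, 64/ 25    0, -10, 61/ 22    5,   0, 71/ 93    6,   8, 76/114    3,  14, 78/102   -1,  19, 77/ 97   -3,  26, 79/118
324   15,  -8, 67/ 27   11,  -3, 67/ 22    5,   1, 65/ 20    4,   8, 68/ 89    3,  15, 72/111    1,  21, 74/114   -9,  23, 67/ 99
326   18,  -6, 65/ 22   14,  -1, 64/ 20   10,   4, 65/ 21    5,   8, 63/ 23    2,  14, 64/ 66    6,  25, 74/113   -6,  25, 64/ 45
328   17,  -6, 57/101   23,   5, 69/ 44   16,   8, 65/ 25   12,  13, 66/ 24    9,  19, 67/ 29    7,  26, 70/ 48   -1,  28, 64/ 34
330   22,  -3, 57/ 95   18,   2, 57/ 97   19,  10, 63/ 63   20,  18, 69/ 29   12,  22, 65/ 40   11,  28, 67/ 41    4,  32, 64/ 37
```

The connector's top is at about z 80 mm, so it is fully down. The pad is back at about 94 mm or higher. Handing in.

```bash
python3 -c "
from rig import env
print(env.close_job())"
```

```text
the job is handed in; nothing more can be done
None
```

The nest is in on its stop, the connector is fully down on the board (top at about z 80 mm, held over 1 s), and the lever was eased all the way back up with the finger on it; the job is handed in.

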